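Sort the worn bearing parts at the grease bench

TASK

Sort the worn parts: the pillow block is kept and must stand on its base in the wooden tray, and the cracked bearing cap and the bent split collar are scrap that belongs in the steel bucket under the end of the chute. The pillow block is pushed in under the low rack with one foot showing, so draw it out by that foot until it is clear of the rack, let go of it on the bench, and take a fresh hold to move it into the tray. Do not let the pillow block fall, and leave everything else on the bench where it is.

Things in the scene. Friction and masses are not known exactly. Their poses are not given: they have to be found in the camera images.
- block_center (a point): Centre of the pillow block, 34 mm above its underside. Dark cast iron, 0.75 kg, 150 long (x) x 44 wide (y) x 68 high (z): a base slab 20 high, and in its middle a round-topped housing 76 long, 38 thick in y with flat faces, bore along y. Feet stick out 37 at both ends. Starts on its base under the rack, only the -x foot showing (55 to 63) towards the robot; the housing is under the shelf.
- cap_center (a point): Centre of the cracked bearing cap, 24 mm above its underside. Dark cast iron saddle, 0.45 kg: a half-round arch on two feet, 120 long (x) x 46 wide (y, flat faces) x 48 high (z). The crown, over the centre, is solid from 32 to 48 above the underside, open beneath; the feet are 14 thick. Lies on its feet on the bench.
- collar_center (a point): Centre of the ring of the bent split collar, 15 mm above its underside. Bright steel ring lying flat on the bench, about 0.4 kg, 62 outside diameter, 38 bore, 30 high, split at its +x side where two lugs with a bolt stick out to 58 from the ring's centre. Across y at the centre it measures 62 with flats.
- rack_front (a point): Middle of the front edge of the low grey steel rack, at bench height. Fixed. x points into the rack, away from the robot; y along the edge. The shelf is 240 wide, 160 deep, underside 76 and top 84 above the bench, on four thin corner legs, open in front; cartridges 54 high stand on it from 100 behind the front edge.
- tray: Open wooden tray, fixed to the bench; origin at the centre of its underside, 250 long (its x) x 180 wide (its y) x 50 high (its z), walls and floor 12 thick.
- chute_mouth (a point): Point on the floor of the fixed galvanized chute, midway across, 238 mm above the bench, 70 from the upper end. Greasy: what is let go here slides into the bucket. Falls along this point's +y (robot's left), 0.6 down per 1 along; 172 wide inside (x), walls 48 high square to the floor; upper end open, its floor 280 above the bench; lower end 170 further along +y than this point.
- bucket_in (a point): Centre of the inner floor of the steel bucket, 12 mm above the bench, under the chute's lower end; bucket 150 high, 272 inside diameter at the rim. Fixed, 220 along the chute's +y from the mouth point.
- cup_center (a point): Bystander: white enamel mug, 76 diameter, 75 high; its centre.
- jar_center (a point): Bystander: amber glass jar, 72 diameter, 90 high; its centre.
- wrench_grip (a point): Bystander: wrench lying on the bench; a point on its handle.
- brush_grip (a point): Bystander: brush lying on the bench; a point on its handle.
Not all that is in view belongs to the job. What is shaped like the part that bears cap_center but purple is not meant. What is shaped like the part that bears block_center but pink is not meant.

How it is judged:
By the outcome, as a careful person would: the job done as asked, in the order asked, and still so for the second after the job is handed in, with the robot touching nothing.
It also fails if it takes over 72 s, if anything falls off the work surface, if the arm or the gripper's body presses on something with over 40 N, if the wrist force passes 120 N, or if a joint passes its speed limit or range.

ROBOT

A 6-joint arm with a two-finger parallel gripper is mounted at the origin on the work surface. World frame = base frame: x ahead of the robot, y to its left, z up, the work surface at z = 0. Lengths are in m, angles in rad, forces in N, time in s.
With the tool pointing down it reaches from about 0.3 to 0.775 m from the base axis. Payload 14.6 kg.
Tool frame: the origin (TCP) lies at the very end of the fingers, on their centre line; the grasp point (between the pads) lies 19 mm behind it; z points along the fingers, y is the direction in which the jaws open and shut (so a half turn about z gives the same grasp; the last joint's range is limited). The gripper opens to 94 mm and grips with 3 to 60 N. Pads are 16 mm wide; open, the fingers measure 119 mm over their backs; the gripper's body (75 mm by 177 mm) begins 78 mm behind the grasp point.
Start: joints at [1.137, 0.3, 1.521, -0, 1.321, -0.067], TCP at [0.197, 0.513, 0.178] pointing down, gripper open.
Joint ranges: [-3.03, 3.03], [-0.79, 2.21], [0.23, 2.52], [-1.04, 4.18], [0, 3.07], [-2.55, 2.55]. Speed limits (rad/s): [2.22, 2.22, 2.57, 3.14, 3.14, 3.14].

INTERFACE

Orientations are given as a rotation vector (axis times angle).
In Python, from bench import bot gives the robot as it stands.
- The arm moves only by the tool arm_command, never from a script. Its argument "plan" is a list of rows, each an object of numbers: "wx", "wy", "wz": the turn, a rotation vector about the world's x, y, z in degrees; "dx", "dy", "dz": the shift along the world's x, y, z in m; "hand": the opening, from 0 (shut) to 1 (fully open). A call has 1 to 10 rows; each row shifts and turns the pose as measured when the row begins; what a row does not reach is not made up. A row lasts 1/8 s, in which the tool goes at most 62.5 mm and 10.7 degrees, less where a joint would pass 70% of its speed; a pose out of reach is approached as far as the arm can. A call with a gripper value outside its range is refused whole. The fingers move at their own pace and stop on an object; "squeeze" is the grip in N (left out, the last holds). Time passes only in rows, so rows that do not move let the fingers close. It gives the time, the measured TCP pose, the force and the opening at its end, in the units of the state.
- bot.state(): the state, without advancing time (a new reading comes with each control period).
- bot.get_image(name): name is "scene" or "side" or "wrist"; returns (picture, depth): 420x560x3 uint8, red, green, blue; 420x560 float32, m along the optical axis (not along the pixel's ray), 0 where there is no reading.
- bot.get_calibration(name): a dict with "K" (3x3 intrinsics, pixels), "extrinsics" (4x4, takes a point from world to camera coordinates). Camera axes: x right, y down, z forward; pixel columns grow to the right and rows downward; lengths in m; the calibration is good to about 2 mm. The wrist camera is an equidistant fisheye: a pixel r from the principal point sees the ray r / f radians off the axis. A picture is of the moment at which its call begins: read the wrist's pose just before it. get_calibration takes no time and is no camera call; for the wrist camera it gives the pose at the moment of the call.
- bot.finish_job(): hands the job in, once; it reports no verdict.
Trained networks look in the newest picture that a camera, given by its name, has taken for a name from the list of things; names that differ only in an ending like _2 or _b are one class to them, and where a whole thing is asked for, a point or a joint stands for the part that bears it (a point fixed in the world has none). Each returns a list of dicts, best first, with "p" (0 to 1); they miss things now and then, are a little off and sometimes report something else, mostly with a low value. They report only what shows in the picture. A call takes as long as a camera call. They do not tell look-alikes from the thing itself.
- bot.recognise(thing, camera): "box" ([left, top, right, bottom] in pixels, round what is visible of it).
- bot.silhouettes(thing, camera): "region" (420x560 bool, what is visible of it) and "box" ([left, top, right, bottom] in pixels, round what is visible of it).
The state is a dict: "time": time; "q": joint angles; "dq": joint speeds; "effort": joint torques, N m; "tool_pos": TCP position; "orientation": TCP orientation; "force": force on the tool from outside, world axes, zero at the start; "wrist_torque": the same for the moment, N m; "finger_gap": finger opening in m.
Only numpy, scipy, OpenCV 4.12 (cv2) and the standard library are available. Lean on these libraries where they do the work, as an engineer would, in place of code of your own. Each camera call takes 0.05 s, during which the arm holds its last target. There are 200 camera calls.

## Working session

There is one attempt and no reset: what is moved stays moved. The work goes in short steps, Python scripts to look and compute and a tool call to move; the robot and the scene stay as the last step left them, time stands still between calls to the robot, and variables do not carry over. Pictures are saved under pics/ and viewed, on a budget of 10 in all, crops included, one or two more only if the job needs it, and the job is handed in when it is done.

Besides the shell and the picture viewer there is one more tool, called after "Call:" as name(argument=value, ...) on one line, values as JSON. arm_command: Moves the arm, as the interface text tells. Its arguments: {"type":"object","properties":{"plan":{"type":"array"},"squeeze":{"type":"number"}},"required":["plan"]}

```bash
mkdir -p pics; cat > h.py <<'E'
import numpy as np,cv2
from bench import bot
from scipy.spatial.transform import Rotation as R
def cloud(cam,d):
    c=bot.get_calibration(cam);K=np.array(c["K"]);E=np.array(c["extrinsics"])
    v,u=np.mgrid[:420,:560]
    if cam=="wrist":
        a=(u-K[0,2])/K[0,0];b=(v-K[1,2])/K[1,1];r=np.hypot(a,b)+1e-9
        t=np.tan(np.minimum(r,1.5));X=a/r*t*d;Y=b/r*t*d
    else: X=(u-K[0,2])/K[0,0]*d;Y=(v-K[1,2])/K[1,1]*d
    P=np.stack([X,Y,d],-1)
    return (P-E[:3,3])@E[:3,:3]
def save(im,n): cv2.imwrite("pics/"+n,im[:,:,::-1])
E
python3 - <<'E'
from h import *
print(bot.state())
for cam in ["scene","side"]:
    im,d=bot.get_image(cam);save(im,cam+"0.png");np.savez(cam+"0.npz",im=im,d=d,P=cloud(cam,d))
    P=cloud(cam,d)
    E=np.array(bot.get_calibration(cam)["extrinsics"]);print(cam,-E[:3,:3].T@E[:3,3])
    for t in ["block_center","cap_center","collar_center","tray","chute_mouth","rack_front","bucket_in","cup_center","jar_center","wrench_grip","brush_grip"]:
        for r in bot.silhouettes(t,cam)[:3]:
            if r["p"]<.2: continue
            m=r["region"]&(d>0)
            if m.sum()<5: continue
            q=P[m];print(cam,t,round(r["p"],2),np.round(r["box"]),"med",np.median(q,0).round(3),"lo",np.percentile(q,3,axis=0).round(3),"hi",np.percentile(q,97,axis=0).round(3))
E
```

```text
{'time': 0.0, 'q': array([ 1.13741582e+00,  3.00462400e-01,  1.52155209e+00, -3.06236112e-05,
        1.32070939e+00, -6.65958139e-02]), 'dq': array([-0.00131796,  0.00072778,  0.00013978, -0.00015883,  0.0013764 ,
        0.00079088]), 'effort': array([-2.81206761e-03, -5.31792963e+01, -3.52740705e+01,  7.06576556e-02,
        2.44012027e-02, -7.07105005e-05]), 'tool_pos': array([0.19712785, 0.51315476, 0.17790339]), 'orientation': array([-5.72862306e-01, -3.08866516e+00,  1.73308065e-03]), 'force': array([ 0.08200167,  0.67806044, -0.16956106]), 'wrist_torque': array([ 0.00117156, -0.01386333,  0.02332091]), 'finger_gap': 0.0939697681345163}
scene [1.47134956 0.27026968 1.5001334 ]
scene block_center 0.9 [182. 156. 211. 190.] med [ 0.266 -0.294  0.025] lo [ 0.181 -0.329  0.004] hi [ 0.321 -0.268  0.069]
scene block_center 0.5 [242. 248. 260. 252.] med [ 0.563 -0.019  0.019] lo [ 0.54  -0.041 -0.001] hi [0.604 0.001 0.069]
scene cap_center 0.82 [249. 189. 280. 216.] med [0.359 0.002 0.03 ] lo [ 0.314 -0.063 -0.001] hi [0.393 0.044 0.051]
scene cap_center 0.76 [290. 228. 310. 258.] m
[... 2580 characters left out ...]
137]
side bucket_in 0.57 [135. 106. 262. 216.] med [0.508 0.459 0.121] lo [0.398 0.299 0.003] hi [0.649 0.701 0.285]
side cup_center 0.96 [268. 182. 289. 218.] med [0.609 0.218 0.046] lo [0.576 0.187 0.005] hi [0.649 0.259 0.074]
side jar_center 0.59 [298. 156. 319. 190.] med [0.736 0.223 0.062] lo [0.719 0.204 0.007] hi [0.773 0.261 0.091]
side jar_center 0.23 [300. 176. 406. 272.] med [ 0.693 -0.014  0.083] lo [ 0.61  -0.113  0.028] hi [0.765 0.117 0.137]
side wrench_grip 0.74 [413. 261. 481. 304.] med [ 0.723 -0.285  0.005] lo [ 0.706 -0.361 -0.002] hi [ 0.744 -0.197  0.009]
side brush_grip 0.67 [169. 225. 222. 270.] med [0.335 0.269 0.016] lo [ 0.312  0.161 -0.002] hi [0.356 0.351 0.02 ]
```

```bash
python3 - <<'E'
from h import *
a=np.load("scene0.npz")["im"][140:340,110:490];b=np.load("side0.npz")["im"][90:420,120:510]
save(cv2.resize(a,None,fx=2.1,fy=2.1,interpolation=3),"a.png");save(cv2.resize(b,None,fx=1.8,fy=1.8,interpolation=3),"b.png")
E
```

```text
(no output)
```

View pics/a.png

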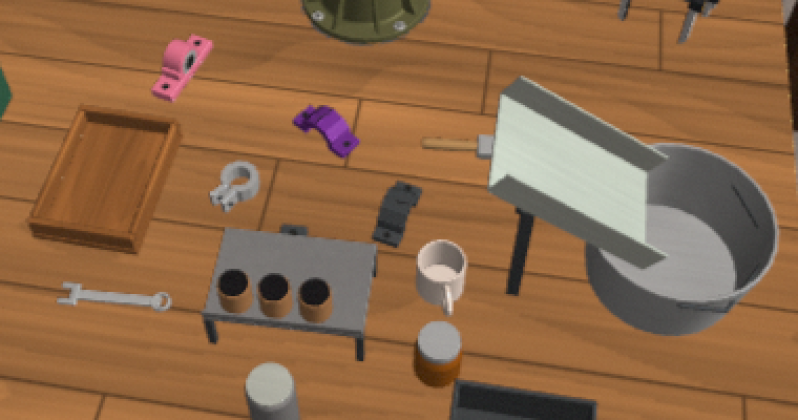

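View pics/b.png

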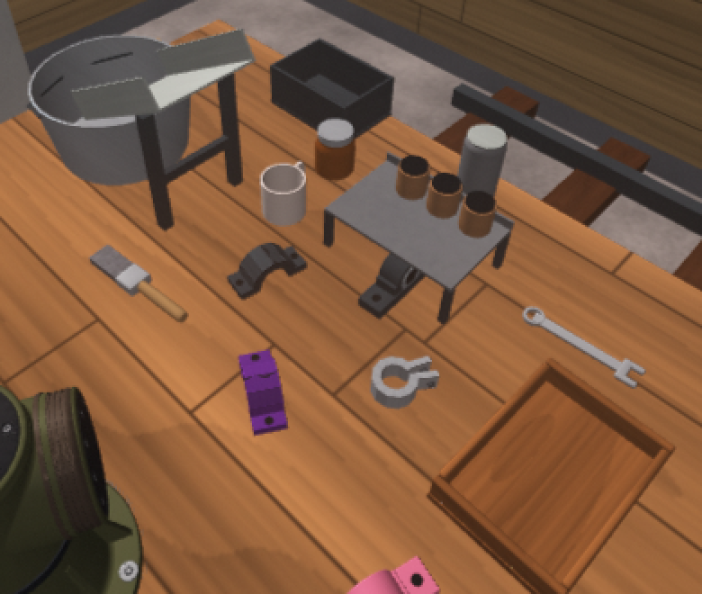

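```bash
python3 - <<'E'
from h import *
S={c:np.load(c+"0.npz") for c in("scene","side")}
def pts(f,lo,hi,cams=("scene","side")):
    out=[]
    for c in cams:
        P=S[c]["P"];m=(S[c]["d"]>0)&(P[...,2]>lo)&(P[...,2]<hi)&f(P[...,0],P[...,1]);out.append(P[m])
    return out
def rect(n,f,lo,hi):
    o=pts(f,lo,hi)
    for k,q in zip(["scene","side","both"],o+[np.vstack(o)]):
        if len(q)<5: continue
        r=cv2.minAreaRect(q[:,:2].astype(np.float32)*1000);print(n,k,len(q),np.round(r[0],1),np.round(r[1],1),round(r[2],1),"z",np.percentile(q[:,2],[5,50,95]).round(4))
box=lambda a,b,c,d:(lambda x,y:(x>a)&(x<b)&(y>c)&(y<d))
cap=box(.42,.58,.09,.185)
rect("cap all",cap,.008,.06);rect("cap crown",cap,.042,.06);rect("cap feet",cap,.010,.018)
col=box(.43,.56,-.19,-.08)
rect("collar top",col,.026,.04);rect("coll all",col,.008,.04)
rect("tray rim",box(.37,.67,-.47,-.23),.045,.06)
rect("rack top",box(.58,.8,-.15,.16),.080,.09)
rect("block foot",box(.5,.612,-.07,.03),.015,.026)
rect("block all",box(.5,.66,-.07,.03),.010,.072)
ch=box(.37,.7,.28,.72)
for q in pts(ch,.10,.24): 
    A=np.c_[q[:,:2],np.ones(len(q))];
    w=np.ones(len(q),bool)
    for _ in range(15):
        c=np.linalg.lstsq(A[w],q[w,2],rcond=None)[0];w=abs(A@c-q[:,2])<.02
    print("chute",c.round(3),w.sum(),len(q),np.percentile(q[w],[2,98],axis=0).round(3))
print("pillars high", [ (q.min(0).round(3),q.max(0).round(3)) for q in pts(ch,.27,.4)])
E
```

```text
cap all scene 425 [501.1 137. ] [ 88.2 148.4] 88.1 z [0.0106 0.0337 0.0507]
cap all side 647 [494.5 138.3] [ 50.8 119.7] 77.6 z [0.0108 0.0323 0.0478]
cap all both 1072 [501.1 137. ] [ 88.2 148.4] 88.1 z [0.0107 0.0325 0.0489]
cap crown scene 131 [499.8 139.9] [46.8 52.4] 76.4 z [0.0428 0.0467 0.0533]
cap crown side 182 [493.3 137.6] [48.2 45.3] 76.8 z [0.0427 0.0455 0.0491]
cap crown both 313 [498.3 138.2] [51.3 54.6] 77.5 z [0.0427 0.0459 0.0518]
cap feet scene 107 [495.8 144.2] [ 74.2 137.3] 88.1 z [0.0107 0.0142 0.0168]
cap feet side 195 [494.  136.1] [ 47.6 119.4] 78.6 z [0.0108 0.0133 0.0169]
cap feet both 302 [496.1 144.6] [ 75.6 136.3] 86.7 z [0.0107 0.0135 0.0169]
collar top scene 157 [ 495.7 -140.1] [60.  91.7] 56.8 z [0.0267 0.0303 0.0359]
collar top side 375 [ 491.2 -139.1] [62.5 88.4] 68.3 z [0.0266 0.0289 0.0316]
collar top both 532 [ 493.8 -139. ] [65.8 92.8] 66.9 z [0.0266 0.0291 0.0329]
coll all scene 310 [ 502.3 -126.1] [82.8 97.9] 76.7 z [0.01   0.0261 0.034 ]
coll all side 640 [ 491.3 -139.1] [62.5 89.8] 68.7 z [0.0111 0.0273 0.0309]
coll all both 950 [ 500.  -127
[... 567 characters left out ...]
0.0159 0.0196 0.024 ]
block foot side 226 [580.6 -23.2] [60.  43.8] 0.6 z [0.0158 0.0186 0.0233]
block foot both 274 [580.4 -22.4] [57.9 46.6] 4.1 z [0.0158 0.0187 0.0237]
block all scene 61 [557.9 -29.7] [61.6 33.7] 54.1 z [0.0128 0.0192 0.0262]
block all side 592 [603.  -22.9] [105.9  43.9] 0.9 z [0.0136 0.0262 0.0634]
block all both 653 [590.9 -22.2] [130.   45.6] 0.9 z [0.0134 0.0232 0.0632]
chute [ 0.007 -0.385  0.358] 2905 4603 [[0.394 0.35  0.107]
 [0.667 0.686 0.237]]
chute [ 0.057 -0.094  0.159] 1710 4019 [[0.388 0.33  0.107]
 [0.653 0.705 0.172]]
pillars high [(array([0.432, 0.28 , 0.27 ]), array([0.621, 0.396, 0.325])), (array([0.433, 0.28 , 0.27 ]), array([0.616, 0.385, 0.319]))]
```

The dark parts are the ones to move: the cap at scene px (300,243) and the block foot at (251,250). The purple cap at (265,203) and the pink block at (197,173) are look-alikes. I'll hover over the block with the wrist camera to check this.

Call:
arm_command(plan=[{"dx": 0.02,"dy": -0.058,"dz": 0.01,"wz": 2.75,"hand": 1},{"dx": 0.02,"dy": -0.058,"dz": 0.01,"wz": 2.75},{"dx": 0.02,"dy": -0.058,"dz": 0.01,"wz": 2.75},{"dx": 0.02,"dy": -0.058,"dz": 0.01,"wz": 2.75},{"dx": 0.02,"dy": -0.058,"dz": 0.01,"wz": 2.75},{"dx": 0.02,"dy": -0.058,"dz": 0.01,"wz": 2.75},{"dx": 0.02,"dy": -0.058,"dz": 0.01,"wz": 2.75},{"dx": 0.03,"dy": -0.05,"dz": 0.01,"wz": 2.75},{"dx": 0.045,"dy": -0.04},{"dx": 0.045,"dy": -0.03}])

```text
schema error: expected keys wx, wy, wz, dx, dy, dz, hand
```

Call:
arm_command(plan=[{"dx": 0.02},{"dx": 0},{"dx": 0}])

```text
schema error: expected keys wx, wy, wz, dx, dy, dz, hand
```

```bash
cat > w.py <<'E'
from h import *
def look(n):
    s=bot.state();c=bot.get_calibration("wrist");im,d=bot.get_image("wrist");P=cloud("wrist",d);np.savez(n+".npz",im=im,d=d,P=P);return s,im,d,P
E
python3 - <<'E'
from w import *
s,im,d,P=look("w1");print(s["tool_pos"],R.from_rotvec(s["orientation"]).as_matrix()[:,1].round(3),s["force"])
save(cv2.resize(im,None,fx=1.4,fy=1.4),"w1.png")
E=np.array(bot.get_calibration("wrist")["extrinsics"]);print(-E[:3,:3].T@E[:3,3],E[2,:3])
for x in ["block_center","cap_center","collar_center"]:
    for r in bot.silhouettes(x,"wrist")[:3]:
        q=P[r["region"]&(d>0)];print(x,round(r["p"],2),np.round(r["box"]),np.median(q,0).round(3) if len(q) else 0)
E
```

```text
[0.19725306 0.51339871 0.17843467] [ 0.359  0.933 -0.   ] [-0.12525665 -0.51192599  1.22812794]
[0.12261152 0.54252147 0.38439445] [ 0.25527888 -0.09783108 -0.96190528]
cap_center 0.3 [217. 310. 429. 401.] [0.405 0.529 0.091]
```

View pics/w1.png

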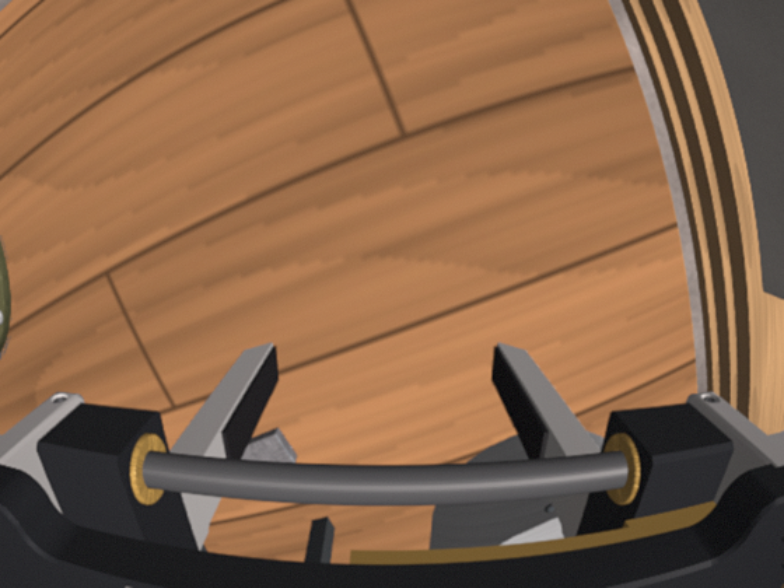

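The rejected calls moved nothing because every key has to be present. The wrist view shows bare bench and the fingers at about (270,350) and (500,350).

Call:
arm_command(plan=[{"dx": 0.02,"dy": -0.058,"dz": 0.01,"wx": 0,"wy": 0,"wz": 2.75,"hand": 1},{"dx": 0.02,"dy": -0.058,"dz": 0.01,"wx": 0,"wy": 0,"wz": 2.75,"hand": 1},{"dx": 0.02,"dy": -0.058,"dz": 0.01,"wx": 0,"wy": 0,"wz": 2.75,"hand": 1},{"dx": 0.02,"dy": -0.058,"dz": 0.01,"wx": 0,"wy": 0,"wz": 2.75,"hand": 1},{"dx": 0.02,"dy": -0.058,"dz": 0.01,"wx": 0,"wy": 0,"wz": 2.75,"hand": 1},{"dx": 0.02,"dy": -0.058,"dz": 0.01,"wx": 0,"wy": 0,"wz": 2.75,"hand": 1},{"dx": 0.02,"dy": -0.058,"dz": 0.01,"wx": 0,"wy": 0,"wz": 2.75,"hand": 1},{"dx": 0.03,"dy": -0.05,"dz": 0,"wx": 0,"wy": 0,"wz": 2.75,"hand": 1},{"dx": 0.045,"dy": -0.04,"dz": 0,"wx": 0,"wy": 0,"wz": 0,"hand": 1},{"dx": 0.045,"dy": -0.03,"dz": 0,"wx": 0,"wy": 0,"wz": 0,"hand": 1}])

```text
time: 2.65
tool_pos: [0.4578, -0.0227, 0.2507]
orientation: [-0.053, 3.132, -0.002]
force: [-0.2, 1.0, 0.2]
finger_gap: 0.0936
```

Call:
arm_command(plan=[{"dx": 0.05,"dy": 0,"dz": 0,"wx": 0,"wy": 0,"wz": 0,"hand": 1},{"dx": 0.03,"dy": 0,"dz": 0,"wx": 0,"wy": 0,"wz": 0,"hand": 1},{"dx": 0,"dy": 0,"dz": 0,"wx": 0,"wy": 0,"wz": 0,"hand": 1}])

```text
time: 3.02
tool_pos: [0.5417, -0.0257, 0.2493]
orientation: [-0.047, 3.134, -0.002]
force: [-0.7, -0.1, -0.1]
finger_gap: 0.0941
```

```bash
python3 - <<'E'
from w import *
s,im,d,P=look("w2");print(s["time"],s["tool_pos"],R.from_rotvec(s["orientation"]).as_matrix()[:,1].round(3),s["force"])
save(cv2.resize(im,None,fx=1.4,fy=1.4),"w2.png")
E=np.array(bot.get_calibration("wrist")["extrinsics"]);print(-E[:3,:3].T@E[:3,3],E[2,:3])
for x in ["block_center","cap_center","collar_center"]:
    for r in bot.silhouettes(x,"wrist")[:3]:
        q=P[r["region"]&(d>0)];print(x,round(r["p"],2),np.round(r["box"]),np.median(q,0).round(3) if len(q) else 0)
E
```

```text
3.025 [ 0.54172079 -0.02573063  0.24925002] [-0.03   1.    -0.002] [-0.71718326 -0.07091301 -0.11097878]
[ 0.45942264 -0.02723231  0.45483593] [ 0.28094552  0.00710694 -0.9596974 ]
block_center 0.94 [ 71.   1. 111.  36.] [ 0.289 -0.302  0.02 ]
block_center 0.73 [257. 186. 292. 248.] [ 0.587 -0.02   0.021]
block_center 0.56 [ 18.  78. 125. 249.] [ 0.511 -0.347  0.013]
cap_center 0.9 [364. 110. 420. 194.] [0.493 0.136 0.035]
cap_center 0.84 [243.   6. 338.  77.] [ 0.349 -0.008  0.036]
collar_center 0.87 [167. 113. 221. 177.] [ 0.49  -0.139  0.03 ]
```

View pics/w2.png

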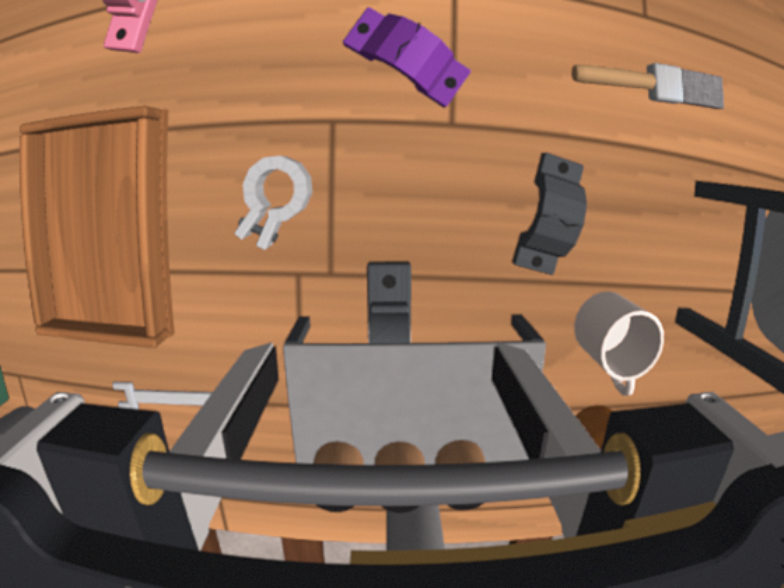

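The wrist view agrees. The dark foot is at (389,290) in front of the grey rack, the dark cap at (555,210) and the collar at (275,190). The purple and pink look-alikes are separate, at the top. Next I'll measure all of them in this view.

```bash
python3 - <<'E'
from h import *
z=np.load("w2.npz");P=z["P"];d=z["d"]
def g(a,b,c,e,lo,hi): 
    m=(d>0)&(P[...,0]>a)&(P[...,0]<b)&(P[...,1]>c)&(P[...,1]<e)&(P[...,2]>lo)&(P[...,2]<hi);return P[m]
def rect(n,*a):
    q=g(*a)
    if len(q)<5: return print(n,len(q))
    r=cv2.minAreaRect(q[:,:2].astype(np.float32)*1000);print(n,len(q),np.round(r[0],1),np.round(r[1],1),round(r[2],1),"z",np.percentile(q[:,2],[5,50,95]).round(4), q[:,:2].min(0).round(3),q[:,:2].max(0).round(3))
rect("bench",.4,.54,-.07,.06,-.01,.01)
rect("foot",.5,.605,-.07,.03,.015,.026)
rect("block>10",.5,.605,-.07,.03,.010,.075)
rect("rack",.58,.68,-.15,.16,.078,.09)
rect("cap all",.42,.58,.09,.185,.008,.06);rect("cap crown",.42,.58,.09,.185,.042,.06);rect("cap top",.42,.58,.09,.185,.010,.018)
rect("collar top",.43,.56,-.19,-.08,.026,.04);rect("coll",.43,.56,-.19,-.08,.008,.04)
rect("tray",.37,.67,-.47,-.23,.044,.06)
# chute from scene+side whitish floor
for c in("scene","side"):
    S=np.load(c+"0.npz");Q=S["P"];im=S["im"].astype(int);
    m=(S["d"]>0)&(Q[...,0]>.47)&(Q[...,0]<.58)&(Q[...,1]>.25)&(Q[...,1]<.56)&(im.min(-1)>175)
    q=Q[m]; 
    if len(q)<20: print(c,len(q));continue
    A=np.c_[q[:,:2],np.ones(len(q))];w=np.ones(len(q),bool)
    for _ in range(20):
        k=np.linalg.lstsq(A[w],q[w,2],rcond=None)[0];w=abs(A@k-q[:,2])<.008
    print(c,"floor",k.round(3),w.sum(),len(q),np.percentile(q[w],[0,100],axis=0).round(3),"y at z=.238,x=.525:",(.238-k[2]-k[0]*.525)/k[1])
    m=(S["d"]>0)&(Q[...,0]>.38)&(Q[...,0]<.68)&(Q[...,1]>.25)&(Q[...,1]<.56)&(abs(Q[...,:2]@k[:2]+k[2]-Q[...,2])<.012)
    r=cv2.minAreaRect(Q[m][:,:2].astype(np.float32)*1000);print(r)
E
```

```text
bench 9170 [470.  -5.] [130. 140.] 90.0 z [-0.0015 -0.0001  0.0014] [ 0.4  -0.07] [0.54 0.06]
foot 932 [577.7 -19.9] [55.1 44. ] 1.1 z [0.0172 0.0198 0.0216] [ 0.55  -0.042] [0.605 0.003]
block>10 1534 [577.8 -20.1] [55.4 44. ] 1.7 z [0.0174 0.0206 0.0572] [ 0.55  -0.043] [0.605 0.003]
rack 7860 [644.2   6.3] [ 75.3 240.1] 1.4 z [0.0824 0.0839 0.0851] [ 0.604 -0.115] [0.68  0.126]
cap all 2809 [493.6 140.1] [ 47.6 120.3] 78.1 z [0.0128 0.0355 0.0486] [0.431 0.106] [0.557 0.174]
cap crown 1075 [494.3 140. ] [47.6 48.6] 78.3 z [0.0429 0.0462 0.0494] [0.468 0.114] [0.521 0.166]
cap top 884 [493.6 139.7] [ 46.4 120.7] 78.8 z [0.0122 0.0139 0.0158] [0.431 0.106] [0.557 0.174]
collar top 1347 [ 490.8 -136.1] [62.8 89.5] 68.7 z [0.0283 0.0299 0.0313] [ 0.448 -0.173] [ 0.536 -0.1  ]
coll 1698 [ 490.7 -136. ] [62.9 89.9] 68.7 z [0.0145 0.0296 0.0312] [ 0.448 -0.173] [ 0.536 -0.099]
tray 3474 [ 513.  -351.1] [181.5 250.4] 88.6 z [0.0453 0.0492 0.0509] [ 0.387 -0.444] [ 0.64  -0.258]
scene floor [-0.    -0.599  0.449] 1939 1949 [[0.47  0.283 0.132]
 [0.58  0.521 0.284]] y at z=.238,x=.525: 0.35229367939714423
((530.4273681640625, 419.7475280761719), (280.04266357421875, 272.6357421875), 89.93994903564453)
side floor [-0.    -0.602  0.448] 318 318 [[0.471 0.291 0.138]
 [0.58  0.513 0.273]] y at z=.238,x=.525: 0.348268679372735
((502.0338134765625, 416.70135498046875), (225.05711364746094, 285.52734375), 0.7083730101585388)
```

Call:
arm_command(plan=[{"dx": 0.02,"dy": 0.006,"dz": 0,"wx": 0,"wy": 0,"wz": -0.5,"hand": 1},{"dx": 0,"dy": 0,"dz": -0.05,"wx": 0,"wy": 0,"wz": 0,"hand": 1},{"dx": 0,"dy": 0,"dz": -0.05,"wx": 0,"wy": 0,"wz": 0,"hand": 1},{"dx": 0,"dy": 0,"dz": -0.05,"wx": 0,"wy": 0,"wz": 0,"hand": 1},{"dx": 0,"dy": 0,"dz": -0.03,"wx": 0,"wy": 0,"wz": 0,"hand": 1},{"dx": 0,"dy": 0,"dz": 0,"wx": 0,"wy": 0,"wz": 0,"hand": 1}], squeeze=40)

```text
time: 3.98
tool_pos: [0.5575, -0.0185, 0.071]
orientation: [-0.035, 3.123, -0.004]
force: [0.6, -0.0, 0.7]
finger_gap: 0.094
```

Call:
arm_command(plan=[{"dx": 0.006,"dy": -0.0015,"dz": -0.02,"wx": 0,"wy": 1,"wz": 0,"hand": 1},{"dx": 0,"dy": 0,"dz": -0.02,"wx": 0,"wy": 0,"wz": 0,"hand": 1},{"dx": 0,"dy": 0,"dz": -0.02,"wx": 0,"wy": 0,"wz": 0,"hand": 1},{"dx": 0,"dy": 0,"dz": -0.004,"wx": 0,"wy": 0,"wz": 0,"hand": 1},{"dx": 0,"dy": 0,"dz": 0,"wx": 0,"wy": 0,"wz": 0,"hand": 1}])

```text
time: 4.6
tool_pos: [0.5674, -0.0202, 0.0161]
orientation: [-0.035, 3.128, -0.006]
force: [-0.0, -1.0, -0.7]
finger_gap: 0.0939
```

Call:
arm_command(plan=[{"dx": -0.003,"dy": 0,"dz": -0.01,"wx": 0,"wy": 0.5,"wz": 0,"hand": 1},{"dx": 0,"dy": 0,"dz": 0,"wx": 0,"wy": 0,"wz": 0,"hand": 0.3},{"dx": 0,"dy": 0,"dz": 0,"wx": 0,"wy": 0,"wz": 0,"hand": 0.3},{"dx": 0,"dy": 0,"dz": 0,"wx": 0,"wy": 0,"wz": 0,"hand": 0.3},{"dx": 0,"dy": 0,"dz": 0,"wx": 0,"wy": 0,"wz": 0,"hand": 0.3},{"dx": 0,"dy": 0,"dz": 0,"wx": 0,"wy": 0,"wz": 0,"hand": 0.3}])

```text
time: 5.35
tool_pos: [0.5653, -0.0203, 0.008]
orientation: [-0.036, 3.134, -0.007]
force: [0.7, 0.0, -0.1]
finger_gap: 0.0474
```

Call:
arm_command(plan=[{"dx": 0,"dy": 0,"dz": 0,"wx": 0,"wy": 0,"wz": 0,"hand": 0.3},{"dx": 0,"dy": 0,"dz": 0,"wx": 0,"wy": 0,"wz": 0,"hand": 0.3},{"dx": -0.008,"dy": 0,"dz": 0,"wx": 0,"wy": 0,"wz": 0,"hand": 0.3},{"dx": -0.012,"dy": 0,"dz": 0,"wx": 0,"wy": 0,"wz": 0,"hand": 0.3}])

```text
time: 5.85
tool_pos: [0.5444, -0.0203, 0.0078]
orientation: [-0.036, 3.134, -0.007]
force: [-0.5, -0.1, -1.9]
finger_gap: 0.0281
```

```bash
python3 - <<'E'
from w import *
s,im,d,P=look("w3");print(s["time"],s["tool_pos"],s["finger_gap"],s["force"])
im2,_=bot.get_image("side")
save(np.hstack([cv2.resize(im[120:330,180:400],(420,400),interpolation=3),cv2.resize(im2[200:320,280:400],(380,400),interpolation=3)]),"w3.png")
E
```

```text
5.85 [ 0.54443748 -0.02025405  0.00780973] 0.028072467646866196 [-0.51022587 -0.14371991 -1.90122244]
```

View pics/w3.png

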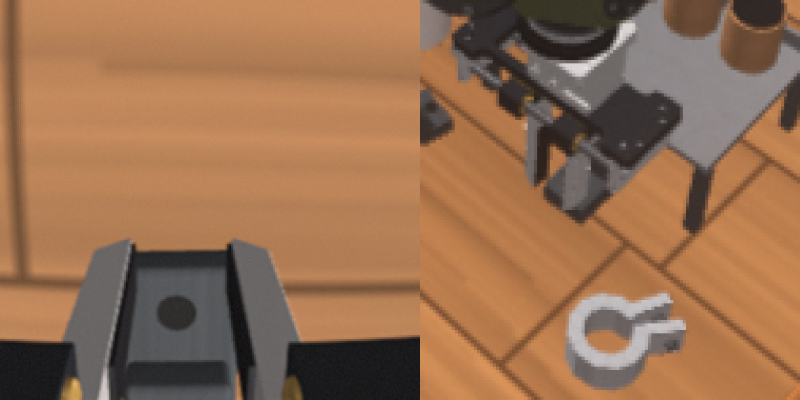

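```bash
python3 - <<'E'
from w import *
z=np.load("w3.npz");P=z["P"];d=z["d"];s=bot.state();print(s["finger_gap"],s["time"])
def rect(n,a,b,c,e,lo,hi):
    m=(d>0)&(P[...,0]>a)&(P[...,0]<b)&(P[...,1]>c)&(P[...,1]<e)&(P[...,2]>lo)&(P[...,2]<hi);q=P[m]
    r=cv2.minAreaRect(q[:,:2].astype(np.float32)*1000);print(n,len(q),np.round(r[0],1),np.round(r[1],1),round(r[2],1),q.min(0).round(3),q.max(0).round(3))
rect("foot",.48,.58,-.07,.03,.014,.026)
rect("fing",.48,.58,-.1,.06,.026,.08)
E
```

```text
0.027537389555071373 5.95
foot 2075 [564.7 -18.8] [30.5 36.6] 0.1 [ 0.549 -0.037  0.014] [ 0.58  -0.     0.022]
fing 1972 [522.5 -53.8] [118.8  34.6] 64.4 [ 0.481 -0.1    0.026] [0.551 0.007 0.08 ]
```

The foot tip is still at x = 0.549, so the fingers slid off it. I'll retry lower, further in and with a harder squeeze, and check the hold before pulling.

Call:
arm_command(plan=[{"dx": -0.01,"dy": 0,"dz": 0,"wx": 0,"wy": 0,"wz": 0,"hand": 0.7},{"dx": 0,"dy": 0,"dz": 0,"wx": 0,"wy": 0,"wz": 0,"hand": 0.7},{"dx": 0,"dy": 0,"dz": 0,"wx": 0,"wy": 0,"wz": 0,"hand": 0.7},{"dx": 0,"dy": 0,"dz": 0,"wx": 0,"wy": 0,"wz": 0,"hand": 0.7},{"dx": 0.02,"dy": 0,"dz": -0.002,"wx": 0,"wy": 0,"wz": 0,"hand": 0.7},{"dx": 0.015,"dy": 0.001,"dz": -0.002,"wx": 0,"wy": 0,"wz": 0,"hand": 0.7},{"dx": 0,"dy": 0,"dz": 0,"wx": 0,"wy": 0,"wz": 0,"hand": 0.7}], squeeze=60)

```text
time: 6.82
tool_pos: [0.5695, -0.0193, 0.004]
orientation: [-0.035, 3.134, -0.007]
force: [-0.5, 0.2, 0.5]
finger_gap: 0.0655
```

Call:
arm_command(plan=[{"dx": 0.002,"dy": 0,"dz": 0,"wx": 0,"wy": 0,"wz": 0,"hand": 0.1},{"dx": 0,"dy": 0,"dz": 0,"wx": 0,"wy": 0,"wz": 0,"hand": 0.1},{"dx": 0,"dy": 0,"dz": 0,"wx": 0,"wy": 0,"wz": 0,"hand": 0.1},{"dx": 0,"dy": 0,"dz": 0,"wx": 0,"wy": 0,"wz": 0,"hand": 0.1},{"dx": 0,"dy": 0,"dz": 0,"wx": 0,"wy": 0,"wz": 0,"hand": 0.1},{"dx": 0,"dy": 0,"dz": 0,"wx": 0,"wy": 0,"wz": 0,"hand": 0.1},{"dx": 0,"dy": 0,"dz": 0,"wx": 0,"wy": 0,"wz": 0,"hand": 0.1}])

```text
time: 7.7
tool_pos: [0.5704, -0.0194, 0.0043]
orientation: [-0.035, 3.135, -0.007]
force: [-0.8, -0.0, 0.4]
finger_gap: 0.0097
```

```bash
python3 - <<'E'
from w import *
s,im,d,P=look("w4");print(s["time"],s["tool_pos"],s["finger_gap"],s["force"])
im2,d2=bot.get_image("side")
save(np.hstack([cv2.resize(im[120:330,180:400],(420,400),interpolation=3),cv2.resize(im2[200:290,300:380],(380,420),interpolation=3)[:400]]),"w4.png")
def rect(n,a,b,c,e,lo,hi):
    m=(d>0)&(P[...,0]>a)&(P[...,0]<b)&(P[...,1]>c)&(P[...,1]<e)&(P[...,2]>lo)&(P[...,2]<hi);q=P[m]
    r=cv2.minAreaRect(q[:,:2].astype(np.float32)*1000);print(n,len(q),np.round(r[0],1),np.round(r[1],1),round(r[2],1),q.min(0).round(3),q.max(0).round(3))
rect("foot",.48,.6,-.07,.03,.014,.026)
E
```

```text
7.7 [ 0.57038548 -0.01935579  0.0042597 ] 0.009718480189046922 [-0.78069253 -0.01322478  0.36742159]
foot 2450 [570.3 -21.1] [38.5 43.8] 2.3 [ 0.551 -0.043  0.014] [0.59  0.001 0.026]
```

View pics/w4.png

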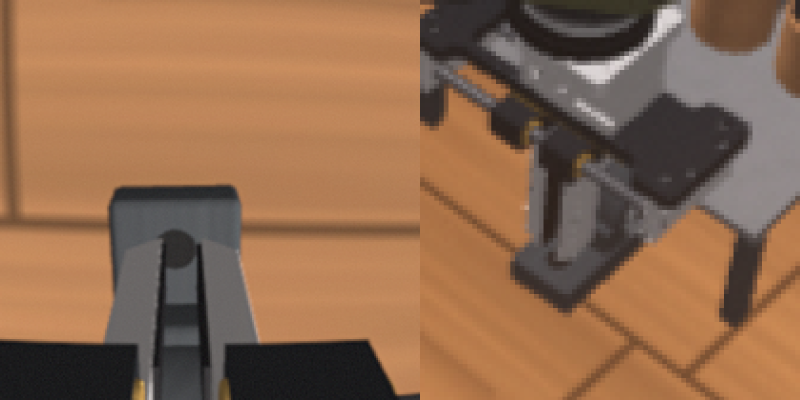

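```bash
python3 - <<'E'
from h import *
z=np.load("w4.npz");P=z["P"];d=z["d"];im=z["im"]
s=bot.state();print(s["tool_pos"],s["q"].round(4),bot.get_calibration("wrist")["extrinsics"])
# heights along columns on finger and foot
for u in (250,262,274,280,286,292,304):
    print(u,[tuple((P[v,u]*1000).round().astype(int)) for v in range(225,300,8)])
im2,d2=bot.get_image("side");Q=cloud("side",d2)
m=(d2>0)&(Q[...,0]>.52)&(Q[...,0]<.6)&(Q[...,1]>-.08)&(Q[...,1]<.05)
for v in range(225,262,3):
    us=np.where(m[v])[0]
    print(v,[(u,tuple((Q[v,u]*1000).round().astype(int)),tuple(im2[v,u])) for u in us[::4]])
E
```

```text
[ 0.57044095 -0.01934079  0.00429304] [-0.0962  0.5408  1.62   -0.0043  0.9735 -1.6872] [[-0.02339425  0.9997171  -0.00429273  0.03210714]
 [ 0.95974151  0.0236606   0.27988644 -0.52761149]
 [ 0.27990883  0.00242782 -0.96002352  0.06443438]
 [ 0.          0.          0.          1.        ]]
250 [(np.int64(553), np.int64(-34), np.int64(17)), (np.int64(557), np.int64(-34), np.int64(20)), (np.int64(562), np.int64(-34), np.int64(21)), (np.int64(568), np.int64(-34), np.int64(20)), (np.int64(561), np.int64(-32), np.int64(49)), (np.int64(561), np.int64(-31), np.int64(58)), (np.int64(560), np.int64(-31), np.int64(70)), (np.int64(560), np.int64(-30), np.int64(77)), (np.int64(561), np.int64(-30), np.int64(83)), (np.int64(561), np.int64(-29), np.int64(91))]
262 [(np.int64(553), np.int64(-27), np.int64(17)), (np.int64(557), np.int64(-27), np.int64(20)), (np.int64(563), np.int64(-27), np.int64(20)), (np.int64(560), np.int64(-26), np.int64(38)), (np.int64(560), np.int64(-26), np.int64(49)), (np.int64(489), np.int64(-20), np.int64(210)), (np.int64(562), np.int64(-25), np.int64(65)), (np.int64(562)
[... 13984 characters left out ...]
4(-3)), (np.uint8(172), np.uint8(115), np.uint8(71))), (np.int64(321), (np.int64(552), np.int64(-12), np.int64(0)), (np.uint8(129), np.uint8(86), np.uint8(55))), (np.int64(325), (np.int64(552), np.int64(-25), np.int64(12)), (np.uint8(57), np.uint8(47), np.uint8(43))), (np.int64(330), (np.int64(556), np.int64(-38), np.int64(20)), (np.uint8(82), np.uint8(77), np.uint8(77))), (np.int64(334), (np.int64(566), np.int64(-44), np.int64(17)), (np.uint8(58), np.uint8(48), np.uint8(44))), (np.int64(338), (np.int64(587), np.int64(-43), np.int64(-4)), (np.uint8(185), np.uint8(124), np.uint8(76))), (np.int64(342), (np.int64(593), np.int64(-51), np.int64(-2)), (np.uint8(183), np.uint8(122), np.uint8(77)))]
```

```bash
python3 - <<'E'
from h import *
# per-picture: lowest finger points, by depth from camera (fingers are <0.25 m away)
for n,gap,tz in (("w1",.094,.178),("w2",.094,.2493),("w3",.028,.0078),("w4",.0097,.0043)):
    z=np.load(n+".npz");d=z["d"]
    K=np.array(bot.get_calibration("wrist")["K"]);
    # camera-frame coords; use current E (rigid to tool): tool pose now
    s=bot.state();P=cloud("wrist",d)  # as if tool at current pose
    T=R.from_rotvec(s["orientation"]).as_matrix();L=(P-s["tool_pos"])@T
    m=(d>0)&(abs(L[...,0])<.02)&(abs(L[...,1])<.075)&(L[...,2]>-.06)&(L[...,2]<.004)
    if n in("w3","w4"): m&=L[...,2]<(-.018 if n=="w4" else -.016)
    q=L[m];print(n,len(q))
    for sgn in(1,-1):
        k=q[q[:,1]*sgn>0];
        if len(k): i=np.argsort(-k[:,2])[:200:25];print((k[i]*1000).round().astype(int).tolist())
E
```

```text
w1 1795
[[6, 48, -26], [10, 52, -28], [9, 48, -30], [10, 53, -31], [6, 48, -32], [2, 48, -33], [-3, 48, -35], [9, 56, -35]]
[[7, -46, -26], [10, -51, -28], [-1, -46, -30], [1, -47, -31], [9, -48, -32], [2, -46, -33], [10, -57, -34], [9, -57, -35]]
w2 1798
[[10, 50, -26], [10, 51, -28], [10, 53, -30], [-7, 48, -31], [9, 55, -32], [-8, 48, -33], [-6, 48, -34], [-7, 47, -35]]
[[4, -47, -26], [4, -46, -28], [-3, -47, -30], [-5, -46, -31], [4, -47, -32], [-7, -46, -33], [10, -50, -34], [10, -48, -35]]
w3 1238
[[9, 17, -26], [10, 20, -30], [5, 15, -32], [9, 16, -34], [-5, 15, -35], [8, 15, -36], [10, 19, -38], [9, 23, -40]]
[[-4, -14, -26], [10, -20, -30], [8, -14, -32], [10, -17, -34], [-2, -14, -35], [10, -25, -36], [9, -24, -38], [10, -16, -40]]
w4 1342
[[-19, 2, -18], [-18, 0, -21], [-18, 0, -25], [-18, 3, -28], [-18, 5, -29], [-19, 6, -31], [9, 13, -32], [10, 10, -33]]
[[-19, 0, -19], [-19, -3, -23], [-18, -3, -27], [10, -9, -29], [-19, -4, -31], [-19, -1, -32], [10, -11, -33], [10, -6, -35]]
```

The depth pictures show the fingertips ending about 26 mm above the reported TCP, consistently in all four wrist views. The fingers closed above the foot. I'll allow for that offset, descend in small steps and watch the force.

Call:
arm_command(plan=[{"dx": 0,"dy": -0.001,"dz": 0,"wx": 0,"wy": 0,"wz": 0,"hand": 0.8},{"dx": -0.003,"dy": 0,"dz": 0,"wx": 0,"wy": 0,"wz": 0,"hand": 0.8},{"dx": 0,"dy": 0,"dz": 0,"wx": 0,"wy": 0,"wz": 0,"hand": 0.8},{"dx": 0,"dy": 0,"dz": 0,"wx": 0,"wy": 0,"wz": 0,"hand": 0.8},{"dx": 0,"dy": 0,"dz": 0,"wx": 0,"wy": 0,"wz": 0,"hand": 0.8},{"dx": 0,"dy": 0,"dz": 0,"wx": 0,"wy": 0,"wz": 0,"hand": 0.8},{"dx": 0,"dy": 0,"dz": -0.01,"wx": 0,"wy": 0,"wz": 0,"hand": 0.8},{"dx": 0,"dy": 0,"dz": -0.008,"wx": 0,"wy": 0,"wz": 0,"hand": 0.8},{"dx": 0,"dy": 0,"dz": 0,"wx": 0,"wy": 0,"wz": 0,"hand": 0.8}], squeeze=40)

```text
time: 8.98
tool_pos: [0.5669, -0.0204, -0.0155]
orientation: [-0.035, 3.135, -0.007]
force: [0.1, 0.2, 0.6]
finger_gap: 0.0752
```

Call:
arm_command(plan=[{"dx": 0,"dy": 0,"dz": -0.004,"wx": 0,"wy": 0,"wz": 0,"hand": 0.8},{"dx": 0,"dy": 0,"dz": 0,"wx": 0,"wy": 0,"wz": 0,"hand": 0.3},{"dx": 0,"dy": 0,"dz": 0,"wx": 0,"wy": 0,"wz": 0,"hand": 0.3},{"dx": 0,"dy": 0,"dz": 0,"wx": 0,"wy": 0,"wz": 0,"hand": 0.3},{"dx": 0,"dy": 0,"dz": 0,"wx": 0,"wy": 0,"wz": 0,"hand": 0.3},{"dx": 0,"dy": 0,"dz": 0,"wx": 0,"wy": 0,"wz": 0,"hand": 0.3}])

```text
time: 9.72
tool_pos: [0.567, -0.0205, -0.0195]
orientation: [-0.035, 3.135, -0.007]
force: [1.4, -0.8, -0.3]
finger_gap: 0.0435
```

The fingers have stopped at 43.5 mm on the 44 mm foot, so it is gripped. Drawing it out.

Call:
arm_command(plan=[{"dx": -0.006,"dy": 0,"dz": 0,"wx": 0,"wy": 0,"wz": 0,"hand": 0.3},{"dx": -0.012,"dy": 0,"dz": 0,"wx": 0,"wy": 0,"wz": 0,"hand": 0.3},{"dx": -0.015,"dy": 0,"dz": 0,"wx": 0,"wy": 0,"wz": 0,"hand": 0.3},{"dx": -0.015,"dy": 0,"dz": 0,"wx": 0,"wy": 0,"wz": 0,"hand": 0.3},{"dx": -0.015,"dy": 0,"dz": 0,"wx": 0,"wy": 0,"wz": 0,"hand": 0.3},{"dx": -0.015,"dy": 0,"dz": 0,"wx": 0,"wy": 0,"wz": 0,"hand": 0.3},{"dx": -0.015,"dy": 0,"dz": 0,"wx": 0,"wy": 0,"wz": 0,"hand": 0.3},{"dx": -0.015,"dy": 0,"dz": 0,"wx": 0,"wy": 0,"wz": 0,"hand": 0.3},{"dx": -0.01,"dy": 0,"dz": 0,"wx": 0,"wy": 0,"wz": 0,"hand": 0.3},{"dx": 0,"dy": 0,"dz": 0,"wx": 0,"wy": 0,"wz": 0,"hand": 0.3}])

```text
time: 10.98
tool_pos: [0.4399, -0.02, -0.0196]
orientation: [-0.035, 3.134, -0.006]
force: [-1.9, 0.6, -2.3]
finger_gap: 0.0436
```

Call:
arm_command(plan=[{"dx": 0,"dy": 0,"dz": 0,"wx": 0,"wy": 0,"wz": 0,"hand": 0.9},{"dx": 0,"dy": 0,"dz": 0,"wx": 0,"wy": 0,"wz": 0,"hand": 0.9},{"dx": 0,"dy": 0,"dz": 0,"wx": 0,"wy": 0,"wz": 0,"hand": 0.9},{"dx": 0,"dy": 0,"dz": 0,"wx": 0,"wy": 0,"wz": 0,"hand": 0.9},{"dx": 0,"dy": 0,"dz": 0.04,"wx": 0,"wy": 0,"wz": 0,"hand": 0.9},{"dx": 0,"dy": 0,"dz": 0.05,"wx": 0,"wy": 0,"wz": 0,"hand": 0.9},{"dx": 0.02,"dy": 0,"dz": 0.05,"wx": 0,"wy": 0,"wz": 0,"hand": 0.9},{"dx": 0.03,"dy": 0,"dz": 0.04,"wx": 0,"wy": 0,"wz": 0,"hand": 0.9},{"dx": 0,"dy": 0,"dz": 0,"wx": 0,"wy": 0,"wz": 0,"hand": 0.9}])

```text
time: 12.1
tool_pos: [0.4908, -0.0198, 0.1664]
orientation: [-0.035, 3.135, -0.006]
force: [0.0, -0.2, -0.1]
finger_gap: 0.0846
```

```bash
cat >> w.py <<'E'
def rect(P,d,n,a,b,c,e,lo,hi):
    m=(d>0)&(P[...,0]>a)&(P[...,0]<b)&(P[...,1]>c)&(P[...,1]<e)&(P[...,2]>lo)&(P[...,2]<hi);q=P[m]
    if len(q)<5: return print(n,len(q))
    r=cv2.minAreaRect(q[:,:2].astype(np.float32)*1000);print(n,len(q),np.round(r[0],1),np.round(r[1],1),round(r[2],1),q.min(0).round(3),q.max(0).round(3))
def st():
    s=bot.state();j=R.from_rotvec(s["orientation"]).as_matrix();print("t",s["time"],s["tool_pos"].round(4),"jaw",np.degrees(np.arctan2(j[1,1],j[0,1])).round(1),"z",j[:,2].round(3),"q6",s["q"][5].round(2),s["force"].round(1),s["finger_gap"])
E
python3 - <<'E'
from w import *
st();s,im,d,P=look("w5")
rect(P,d,"block",.38,.6,-.07,.04,.012,.075);rect(P,d,"feet",.38,.6,-.07,.04,.012,.024);rect(P,d,"top",.38,.6,-.07,.04,.05,.075)
E
```

```text
t 12.1 [ 0.4908 -0.0198  0.1664] jaw 91.3 z [ 0.007 -0.004 -1.   ] q6 -1.71 [ 0.  -0.2 -0.1] 0.08456139412510036
block 5144 [474.2 -14.3] [ 68.4 200.4] 81.2 [ 0.38  -0.041  0.012] [0.573 0.035 0.068]
feet 2471 [474.2 -14.3] [ 68.4 200.4] 81.2 [ 0.38  -0.041  0.012] [0.573 0.035 0.023]
top 1986 [496.5 -17.4] [54.3 39.8] 0.9 [ 0.469 -0.037  0.05 ] [0.524 0.003 0.068]
```

Call:
arm_command(plan=[{"dx": 0.006,"dy": 0.002,"dz": -0.04,"wx": 0,"wy": 0,"wz": 0,"hand": 0.9},{"dx": 0,"dy": 0,"dz": -0.05,"wx": 0,"wy": 0,"wz": 0,"hand": 0.9},{"dx": 0,"dy": 0,"dz": -0.045,"wx": 0,"wy": 0,"wz": 0,"hand": 0.9},{"dx": 0,"dy": 0,"dz": -0.02,"wx": 0,"wy": 0,"wz": 0,"hand": 0.9},{"dx": 0,"dy": 0,"dz": 0,"wx": 0,"wy": 0,"wz": 0,"hand": 0.3},{"dx": 0,"dy": 0,"dz": 0,"wx": 0,"wy": 0,"wz": 0,"hand": 0.2},{"dx": 0,"dy": 0,"dz": 0,"wx": 0,"wy": 0,"wz": 0,"hand": 0.2},{"dx": 0,"dy": 0,"dz": 0,"wx": 0,"wy": 0,"wz": 0,"hand": 0.2},{"dx": 0,"dy": 0,"dz": 0,"wx": 0,"wy": 0,"wz": 0,"hand": 0.2},{"dx": 0,"dy": 0,"dz": 0,"wx": 0,"wy": 0,"wz": 0,"hand": 0.2}], squeeze=55)

```text
time: 13.4
tool_pos: [0.4885, -0.0174, 0.0015]
orientation: [0.035, -3.138, 0.005]
force: [0.5, -0.2, -6.3]
finger_gap: 0.0375
```

Call:
arm_command(plan=[{"dx": 0,"dy": 0,"dz": 0,"wx": 0,"wy": 0,"wz": 0,"hand": 0.2},{"dx": 0,"dy": 0,"dz": 0.01,"wx": 0,"wy": 0,"wz": 0,"hand": 0.2},{"dx": 0,"dy": 0,"dz": 0.02,"wx": 0,"wy": 0,"wz": 0,"hand": 0.2},{"dx": 0,"dy": 0,"dz": 0.03,"wx": 0,"wy": 0,"wz": 0,"hand": 0.2},{"dx": 0,"dy": 0,"dz": 0.035,"wx": 0,"wy": 0,"wz": 0,"hand": 0.2},{"dx": 0,"dy": 0,"dz": 0.025,"wx": 0,"wy": 0,"wz": 0,"hand": 0.2},{"dx": 0,"dy": 0,"dz": 0,"wx": 0,"wy": 0,"wz": 0,"hand": 0.2}])

```text
time: 14.28
tool_pos: [0.4853, -0.0167, 0.1251]
orientation: [0.035, -3.132, 0.003]
force: [-0.7, 0.4, -7.6]
finger_gap: 0.0376
```

Call:
arm_command(plan=[{"dx": 0.002,"dy": -0.02,"dz": 0,"wx": 0,"wy": 0,"wz": -0.2,"hand": 0.2},{"dx": 0.002,"dy": -0.037,"dz": 0,"wx": 0,"wy": 0,"wz": -0.2,"hand": 0.2},{"dx": 0.002,"dy": -0.04,"dz": 0,"wx": 0,"wy": 0,"wz": -0.2,"hand": 0.2},{"dx": 0.002,"dy": -0.04,"dz": 0,"wx": 0,"wy": 0,"wz": -0.2,"hand": 0.2},{"dx": 0.002,"dy": -0.04,"dz": 0,"wx": 0,"wy": 0,"wz": -0.2,"hand": 0.2},{"dx": 0.002,"dy": -0.04,"dz": 0,"wx": 0,"wy": 0,"wz": -0.2,"hand": 0.2},{"dx": 0.002,"dy": -0.04,"dz": 0,"wx": 0,"wy": 0,"wz": -0.2,"hand": 0.2},{"dx": 0.002,"dy": -0.035,"dz": 0,"wx": 0,"wy": 0,"wz": -0.2,"hand": 0.2},{"dx": 0.002,"dy": -0.025,"dz": 0,"wx": 0,"wy": 0,"wz": -0.2,"hand": 0.2},{"dx": 0,"dy": -0.01,"dz": 0,"wx": 0,"wy": 0,"wz": -0.2,"hand": 0.2}])

```text
time: 15.52
tool_pos: [0.4958, -0.35, 0.1091]
orientation: [-0.017, -3.112, -0.015]
force: [0.5, 0.2, -7.9]
finger_gap: 0.0378
```

Call:
arm_command(plan=[{"dx": 0,"dy": 0,"dz": 0,"wx": 0,"wy": 0,"wz": 0,"hand": 0.2},{"dx": 0,"dy": 0,"dz": 0,"wx": 0,"wy": 0,"wz": 0,"hand": 0.2}])

```text
time: 15.78
tool_pos: [0.4953, -0.3487, 0.1074]
orientation: [-0.017, -3.11, -0.018]
force: [0.3, 1.3, -6.4]
finger_gap: 0.0375
```

```bash
python3 - <<'E'
from w import *
st();s,im,d,P=look("w6")
rect(P,d,"tray",.36,.67,-.47,-.23,.044,.056)
rect(P,d,"tray",.36,.67,-.47,-.23,.044,.056)
for lo in(.075,.085,.095,.105,.115,.125,.135,.15):rect(P,d,"blk%.3f"%lo,.40,.6,-.40,-.30,lo,lo+.01)
save(cv2.resize(im,None,fx=1.3,fy=1.3),"w6.png")
E
```

```text
t 15.775 [ 0.4953 -0.3487  0.1074] jaw 89.4 z [-0.032  0.012 -0.999] q6 -2.23 [ 0.3  1.3 -6.4] 0.03749775331236461
tray 7924 [ 480.7 -351.2] [180.9 183.6] 88.8 [ 0.388 -0.443  0.044] [ 0.574 -0.259  0.052]
tray 7924 [ 480.7 -351.2] [180.9 183.6] 88.8 [ 0.388 -0.443  0.044] [ 0.574 -0.259  0.052]
blk0.075 0
blk0.085 0
blk0.095 0
blk0.105 2
blk0.115 257 [ 458.4 -347.9] [44.6 53.4] 89.4 [ 0.431 -0.371  0.116] [ 0.485 -0.325  0.125]
blk0.125 4779 [ 459.2 -348. ] [44.2 54.6] 89.5 [ 0.432 -0.37   0.125] [ 0.486 -0.326  0.135]
blk0.135 1160 [ 478.1 -348.2] [60.7 18.5] 89.2 [ 0.469 -0.379  0.135] [ 0.488 -0.318  0.145]
blk0.150 1367 [ 482.8 -348.6] [61.6 12.6] 89.6 [ 0.477 -0.379  0.15 ] [ 0.489 -0.318  0.16 ]
```

View pics/w6.png

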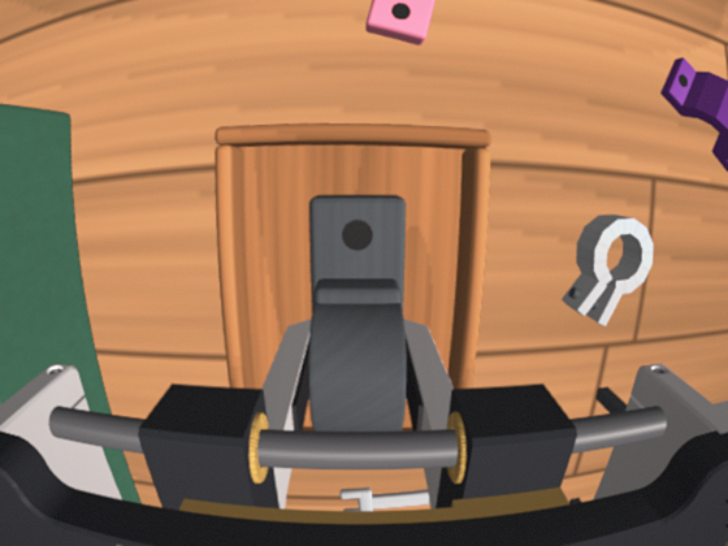

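The block is held level over the tray: foot at (357,240), tray walls at x ≈ 222 and 480, well clear. Now leveling and lowering it.

Call:
arm_command(plan=[{"dx": 0.007,"dy": -0.003,"dz": 0,"wx": -0.7,"wy": -1.8,"wz": 0,"hand": 0.2},{"dx": 0,"dy": 0,"dz": -0.02,"wx": 0,"wy": 0,"wz": 0,"hand": 0.2},{"dx": 0,"dy": 0,"dz": -0.02,"wx": 0,"wy": 0,"wz": 0,"hand": 0.2},{"dx": 0,"dy": 0,"dz": -0.02,"wx": 0,"wy": 0,"wz": 0,"hand": 0.2},{"dx": 0,"dy": 0,"dz": -0.01,"wx": 0,"wy": 0,"wz": 0,"hand": 0.2},{"dx": 0,"dy": 0,"dz": 0,"wx": 0,"wy": 0,"wz": 0,"hand": 0.2}])

```text
time: 16.58
tool_pos: [0.5054, -0.35, 0.0377]
orientation: [0.012, 3.131, -0.008]
force: [-0.2, -0.7, -6.4]
finger_gap: 0.0378
```

```bash
python3 -c "
from w import *
st()"
```

```text
t 16.575 [ 0.5054 -0.35    0.0377] jaw 89.6 z [ 0.01  -0.005 -1.   ] q6 -2.23 [-0.2 -0.7 -6.4] 0.037767662350335664
```

Call:
arm_command(plan=[{"dx": 0,"dy": 0,"dz": -0.012,"wx": 0.3,"wy": 0.5,"wz": 0,"hand": 0.2},{"dx": 0,"dy": 0,"dz": -0.006,"wx": 0,"wy": 0,"wz": 0,"hand": 0.2},{"dx": 0,"dy": 0,"dz": -0.003,"wx": 0,"wy": 0,"wz": 0,"hand": 0.2},{"dx": 0,"dy": 0,"dz": 0,"wx": 0,"wy": 0,"wz": 0,"hand": 0.2}])

```text
time: 17.08
tool_pos: [0.5063, -0.3505, 0.0169]
orientation: [0.012, 3.138, -0.002]
force: [-0.2, -0.3, -6.8]
finger_gap: 0.0379
```

Call:
arm_command(plan=[{"dx": 0,"dy": 0,"dz": -0.003,"wx": 0,"wy": 0,"wz": 0,"hand": 0.2},{"dx": 0,"dy": 0,"dz": 0,"wx": 0,"wy": 0,"wz": 0,"hand": 0.2}])

```text
time: 17.32
tool_pos: [0.5065, -0.3508, 0.0142]
orientation: [0.012, 3.138, -0.003]
force: [0.2, -0.0, -6.5]
finger_gap: 0.0375
```

Call:
arm_command(plan=[{"dx": 0,"dy": 0,"dz": -0.002,"wx": 0,"wy": 0,"wz": 0,"hand": 0.2},{"dx": 0,"dy": 0,"dz": -0.001,"wx": 0,"wy": 0,"wz": 0,"hand": 0.2},{"dx": 0,"dy": 0,"dz": 0,"wx": 0,"wy": 0,"wz": 0,"hand": 0.2}])

```text
time: 17.7
tool_pos: [0.5071, -0.351, 0.0137]
orientation: [0.012, 3.136, -0.004]
force: [-1.0, 0.6, -6.7]
finger_gap: 0.0379
```

Call:
arm_command(plan=[{"dx": 0,"dy": 0,"dz": -0.002,"wx": 0,"wy": 0,"wz": 0,"hand": 0.2},{"dx": 0,"dy": 0,"dz": 0,"wx": 0,"wy": 0,"wz": 0,"hand": 0.2}])

```text
time: 17.95
tool_pos: [0.5074, -0.3511, 0.0137]
orientation: [0.012, 3.136, -0.005]
force: [-0.9, -0.1, -5.8]
finger_gap: 0.0377
```

Call:
arm_command(plan=[{"dx": 0,"dy": 0,"dz": 0,"wx": 0,"wy": 0,"wz": 0,"hand": 0.7},{"dx": 0,"dy": 0,"dz": 0,"wx": 0,"wy": 0,"wz": 0,"hand": 0.7},{"dx": 0,"dy": 0,"dz": 0,"wx": 0,"wy": 0,"wz": 0,"hand": 0.7},{"dx": 0,"dy": 0,"dz": 0,"wx": 0,"wy": 0,"wz": 0,"hand": 0.7},{"dx": 0,"dy": 0,"dz": 0.03,"wx": 0,"wy": 0,"wz": 0,"hand": 0.8},{"dx": 0,"dy": 0,"dz": 0.05,"wx": 0,"wy": 0,"wz": 0,"hand": 1},{"dx": 0,"dy": 0,"dz": 0.05,"wx": 0,"wy": 0,"wz": 0,"hand": 1},{"dx": 0,"dy": 0,"dz": 0.05,"wx": 0,"wy": 0,"wz": 0,"hand": 1},{"dx": 0,"dy": 0,"dz": 0,"wx": 0,"wy": 0,"wz": 0,"hand": 1}])

```text
time: 19.08
tool_pos: [0.5078, -0.3514, 0.1999]
orientation: [0.012, 3.132, -0.008]
force: [-0.1, -0.5, -1.3]
finger_gap: 0.094
```

```bash
python3 -c "
from w import *
st();s,im,d,P=look('w7')
rect(P,d,'blk',.40,.62,-.42,-.28,.025,.085)
rect(P,d,'feet',.42,.61,-.40,-.30,.026,.038)
rect(P,d,'top',.40,.62,-.42,-.28,.065,.09)
rect(P,d,'collar top',.43,.56,-.19,-.08,.026,.04)
rect(P,d,'cap',.42,.58,.09,.185,.008,.06)"
```

```text
t 19.075 [ 0.5078 -0.3514  0.1999] jaw 89.6 z [ 0.009 -0.005 -1.   ] q6 -2.23 [-0.1 -0.5 -1.3] 0.09395824241882676
blk 4556 [ 490.8 -343.1] [ 77.7 206.8] 75.6 [ 0.4   -0.372  0.025] [ 0.591 -0.28   0.08 ]
feet 2130 [ 516.5 -349.8] [ 44.1 148.3] 89.8 [ 0.442 -0.372  0.026] [ 0.591 -0.328  0.037]
top 1614 [ 516.1 -349.6] [39.8 51.1] 88.9 [ 0.49  -0.37   0.065] [ 0.542 -0.33   0.08 ]
collar top 1234 [ 489.9 -136. ] [63.3 88.4] 68.0 [ 0.446 -0.172  0.026] [ 0.536 -0.099  0.03 ]
cap 199 [537.2 117.8] [48. 27.] 33.8 [0.51  0.106 0.008] [0.552 0.139 0.026]
```

The block stands in the tray with its top at z = 0.080 (12 + 68 mm) and is centred. The collar is next.

Call:
arm_command(plan=[{"dx": -0.007,"dy": 0.04,"dz": 0,"wx": 0,"wy": 0,"wz": -5,"hand": 1},{"dx": -0.008,"dy": 0.055,"dz": 0,"wx": 0,"wy": 0,"wz": -5.5,"hand": 1},{"dx": -0.008,"dy": 0.055,"dz": 0,"wx": 0,"wy": 0,"wz": -5.5,"hand": 1},{"dx": -0.007,"dy": 0.05,"dz": 0,"wx": 0,"wy": 0,"wz": -5,"hand": 1},{"dx": 0,"dy": 0.02,"dz": -0.04,"wx": 0,"wy": 0,"wz": 0,"hand": 1},{"dx": 0,"dy": 0,"dz": -0.05,"wx": 0,"wy": 0,"wz": 0,"hand": 1},{"dx": 0,"dy": 0,"dz": -0.05,"wx": 0,"wy": 0,"wz": 0,"hand": 1},{"dx": 0,"dy": 0,"dz": 0,"wx": 0,"wy": 0,"wz": 0,"hand": 1}])

```text
time: 20.12
tool_pos: [0.4701, -0.1218, 0.0429]
orientation: [-0.602, -3.075, -0.002]
force: [-0.6, 0.9, 0.8]
finger_gap: 0.0943
```

```bash
python3 -c "
from w import *
st();s,im,d,P=look('w8')
rect(P,d,'collar top',.43,.56,-.19,-.08,.026,.034)
"
```

```text
t 20.125 [ 0.4701 -0.1218  0.0429] jaw 67.9 z [-0.008  0.003 -1.   ] q6 -1.51 [-0.6  0.9  0.8] 0.0943232709392485
collar top 4236 [ 492.6 -137.3] [61.7 89.4] 65.9 [ 0.449 -0.173  0.026] [ 0.538 -0.101  0.034]
```

Call:
arm_command(plan=[{"dx": 0.009,"dy": -0.01,"dz": 0,"wx": 0,"wy": 0,"wz": 0,"hand": 1},{"dx": 0,"dy": 0,"dz": -0.025,"wx": 0,"wy": 0,"wz": 0,"hand": 1},{"dx": 0,"dy": 0,"dz": -0.02,"wx": 0,"wy": 0,"wz": 0,"hand": 1},{"dx": 0,"dy": 0,"dz": -0.01,"wx": 0,"wy": 0,"wz": 0,"hand": 1},{"dx": 0,"dy": 0,"dz": 0,"wx": 0,"wy": 0,"wz": 0,"hand": 1}], squeeze=50)

```text
time: 20.8
tool_pos: [0.4876, -0.1372, -0.0028]
orientation: [0.604, 3.073, -0.002]
force: [-0.8, 0.9, -0.4]
finger_gap: 0.0944
```

Call:
arm_command(plan=[{"dx": -0.007,"dy": 0.004,"dz": -0.002,"wx": 0,"wy": 0,"wz": 0,"hand": 1},{"dx": 0,"dy": 0,"dz": -0.01,"wx": 0,"wy": 0,"wz": 0,"hand": 1},{"dx": 0,"dy": 0,"dz": -0.003,"wx": 0,"wy": 0,"wz": 0,"hand": 1},{"dx": 0,"dy": 0,"dz": 0,"wx": 0,"wy": 0,"wz": 0,"hand": 0.5},{"dx": 0,"dy": 0,"dz": 0,"wx": 0,"wy": 0,"wz": 0,"hand": 0.5},{"dx": 0,"dy": 0,"dz": 0,"wx": 0,"wy": 0,"wz": 0,"hand": 0.5},{"dx": 0,"dy": 0,"dz": 0,"wx": 0,"wy": 0,"wz": 0,"hand": 0.5},{"dx": 0,"dy": 0,"dz": 0,"wx": 0,"wy": 0,"wz": 0,"hand": 0.5}])

```text
time: 21.8
tool_pos: [0.4815, -0.1335, -0.0166]
orientation: [0.603, 3.07, -0.003]
force: [0.6, 0.5, -1.3]
finger_gap: 0.0617
```

Call:
arm_command(plan=[{"dx": 0,"dy": 0,"dz": 0,"wx": 0,"wy": 0,"wz": 0,"hand": 0.5},{"dx": 0,"dy": 0,"dz": 0.02,"wx": 0,"wy": 0,"wz": 0,"hand": 0.5},{"dx": 0,"dy": 0,"dz": 0.04,"wx": 0,"wy": 0,"wz": 0,"hand": 0.5},{"dx": 0,"dy": 0.02,"dz": 0.05,"wx": 0,"wy": 0,"wz": 0,"hand": 0.5},{"dx": 0,"dy": 0.03,"dz": 0.05,"wx": 0,"wy": 0,"wz": 0,"hand": 0.5},{"dx": 0,"dy": 0.03,"dz": 0.05,"wx": 0,"wy": 0,"wz": 0,"hand": 0.5},{"dx": 0.005,"dy": 0.03,"dz": 0.05,"wx": 0,"wy": 0,"wz": 0,"hand": 0.5},{"dx": 0.005,"dy": 0.03,"dz": 0.05,"wx": 0,"wy": 0,"wz": 0,"hand": 0.5},{"dx": 0.005,"dy": 0.04,"dz": 0.03,"wx": 0,"wy": 0,"wz": 0,"hand": 0.5},{"dx": 0,"dy": 0.03,"dz": 0,"wx": 0,"wy": 0,"wz": 0,"hand": 0.5}])

```text
time: 23.05
tool_pos: [0.4904, 0.0829, 0.3301]
orientation: [0.612, 3.08, 0.001]
force: [0.3, -0.5, -6.4]
finger_gap: 0.0614
```

Call:
arm_command(plan=[{"dx": 0.005,"dy": 0.04,"dz": 0,"wx": 0,"wy": 0,"wz": 0,"hand": 0.5},{"dx": 0.007,"dy": 0.045,"dz": 0,"wx": 0,"wy": 0,"wz": 0,"hand": 0.5},{"dx": 0.007,"dy": 0.045,"dz": 0,"wx": 0,"wy": 0,"wz": 0,"hand": 0.5},{"dx": 0.007,"dy": 0.045,"dz": 0,"wx": 0,"wy": 0,"wz": 0,"hand": 0.5},{"dx": 0.004,"dy": 0.04,"dz": 0,"wx": 0,"wy": 0,"wz": 0,"hand": 0.5},{"dx": 0,"dy": 0.025,"dz": 0,"wx": 0,"wy": 0,"wz": 0,"hand": 0.5},{"dx": 0,"dy": 0,"dz": 0,"wx": 0,"wy": 0,"wz": 0,"hand": 0.5}])

```text
time: 23.92
tool_pos: [0.5184, 0.3322, 0.3243]
orientation: [-0.608, -3.075, 0.009]
force: [-0.2, -0.5, -4.0]
finger_gap: 0.0618
```

```bash
python3 -c "
from w import *
st();s,im,d,P=look('w9');save(cv2.resize(im,None,fx=1.2,fy=1.2),'w9.png')
m=(d>0)&(P[...,0]>.47)&(P[...,0]<.58)&(P[...,1]>.25)&(P[...,1]<.56)&(abs(P[...,2]-(.4485-.6*P[...,1]))<.015);q=P[m];print(len(q))
A=np.c_[q[:,:2],np.ones(len(q))];print(np.linalg.lstsq(A,q[:,2],rcond=None)[0],q.min(0),q.max(0))
"
```

```text
t 23.925 [0.5184 0.3322 0.3243] jaw 67.6 z [-0.008 -0.004 -1.   ] q6 -0.67 [-0.2 -0.5 -4. ] 0.06176905176543481
18296
[-0.00185374 -0.59964793  0.44956794] [0.47002028 0.27925613 0.13371476] [0.57999614 0.52250848 0.28101355]
```

View pics/w9.png

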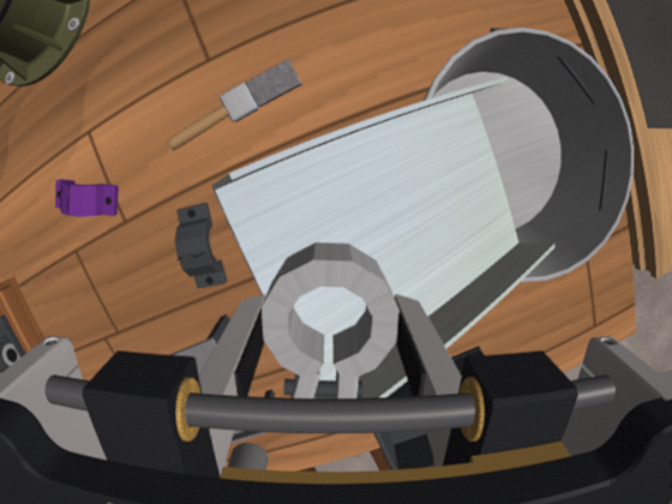

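The collar is gripped over the chute floor, with clear floor below it running to the bucket at (530,150). Lowering, then releasing.

Call:
arm_command(plan=[{"dx": 0.004,"dy": 0.022,"dz": -0.01,"wx": 0,"wy": 0,"wz": 0,"hand": 0.5},{"dx": 0,"dy": 0,"dz": -0.025,"wx": 0,"wy": 0,"wz": 0,"hand": 0.5},{"dx": 0,"dy": 0,"dz": -0.018,"wx": 0,"wy": 0,"wz": 0,"hand": 0.5},{"dx": 0,"dy": 0,"dz": 0,"wx": 0,"wy": 0,"wz": 0,"hand": 0.5}])

```text
time: 24.48
tool_pos: [0.5232, 0.3498, 0.2697]
orientation: [-0.615, -3.073, 0.012]
force: [-0.1, -0.7, -4.5]
finger_gap: 0.0616
```

Call:
arm_command(plan=[{"dx": 0,"dy": 0,"dz": 0,"wx": 0,"wy": 0,"wz": 0,"hand": 0.9},{"dx": 0,"dy": 0,"dz": 0,"wx": 0,"wy": 0,"wz": 0,"hand": 0.9},{"dx": 0,"dy": 0,"dz": 0.02,"wx": 0,"wy": 0,"wz": 0,"hand": 0.9},{"dx": 0,"dy": 0,"dz": 0.04,"wx": 0,"wy": 0,"wz": 0,"hand": 1},{"dx": 0,"dy": -0.04,"dz": 0.02,"wx": 0,"wy": 0,"wz": 0,"hand": 1},{"dx": 0,"dy": -0.05,"dz": 0,"wx": 0,"wy": 0,"wz": 3,"hand": 1},{"dx": 0,"dy": -0.05,"dz": 0,"wx": 0,"wy": 0,"wz": 3,"hand": 1},{"dx": -0.01,"dy": -0.05,"dz": -0.03,"wx": 0,"wy": 0,"wz": 3,"hand": 1},{"dx": -0.01,"dy": -0.02,"dz": -0.05,"wx": 0,"wy": 0,"wz": 2,"hand": 1},{"dx": 0,"dy": 0,"dz": -0.05,"wx": 0,"wy": 0,"wz": 0,"hand": 1}])

```text
time: 25.72
tool_pos: [0.5049, 0.1324, 0.2347]
orientation: [0.309, 3.109, 0.006]
force: [0.5, 0.2, -0.9]
finger_gap: 0.0938
```

```bash
python3 -c "
from w import *
st();s,im,d,P=look('w10')
rect(P,d,'cap',.42,.58,.09,.185,.010,.06);rect(P,d,'crown',.42,.58,.09,.185,.042,.06)
im,d=bot.get_image('scene');Q=cloud('scene',d);np.savez('s10.npz',im=im,d=d,P=Q)
for r in bot.silhouettes('collar_center','scene')[:3]: print(r['p'],r['box'],np.median(Q[r['region']&(d>0)],0))
"
```

```text
t 25.725 [0.5049 0.1324 0.2347] jaw 78.7 z [ 0.017  0.002 -1.   ] q6 -1.19 [ 0.5  0.2 -0.9] 0.09380680313780479
cap 2159 [486.2 141.1] [46.5 80.2] 78.5 [0.447 0.111 0.01 ] [0.53  0.17  0.044]
crown 127 [489.5 140. ] [44.4 14.6] 82.5 [0.48  0.117 0.042] [0.499 0.162 0.044]
0.72 [438.0, 265.4, 460.7, 280.4] [0.57251161 0.6409342  0.06630568]
0.34 [127.3, 189.2, 197.2, 259.6] [ 0.52555551 -0.34982774  0.01701051]
```

Call:
arm_command(plan=[{"dx": -0.012,"dy": 0.007,"dz": -0.03,"wx": 0,"wy": 0,"wz": 0,"hand": 1},{"dx": 0,"dy": 0,"dz": -0.05,"wx": 0,"wy": 0,"wz": 0,"hand": 1},{"dx": 0,"dy": 0,"dz": -0.05,"wx": 0,"wy": 0,"wz": 0,"hand": 1},{"dx": 0,"dy": 0,"dz": -0.04,"wx": 0,"wy": 0,"wz": 0,"hand": 1},{"dx": 0,"dy": 0,"dz": 0,"wx": 0,"wy": 0,"wz": 0,"hand": 1}])

```text
time: 26.5
tool_pos: [0.5009, 0.1446, 0.0757]
orientation: [0.302, 3.094, 0.014]
force: [0.0, 0.5, 0.3]
finger_gap: 0.0939
```

Call:
arm_command(plan=[{"dx": -0.007,"dy": -0.004,"dz": 0,"wx": 0,"wy": 1.8,"wz": 0,"hand": 1},{"dx": 0,"dy": 0,"dz": 0,"wx": 0,"wy": 0,"wz": 0,"hand": 1}])

```text
time: 26.75
tool_pos: [0.4965, 0.1413, 0.0811]
orientation: [0.303, 3.121, 0.012]
force: [-0.4, 0.6, 0.1]
finger_gap: 0.0938
```

```bash
python3 -c "
from w import *
st();s,im,d,P=look('w11')
rect(P,d,'cap',.42,.58,.09,.185,.010,.05);rect(P,d,'crown',.42,.58,.09,.185,.042,.05)
"
```

```text
t 26.75 [0.4965 0.1413 0.0811] jaw 78.9 z [ 0.007  0.007 -1.   ] q6 -1.18 [-0.4  0.6  0.1] 0.0937984750389194
cap 7263 [494.4 140.2] [ 47.2 119.5] 78.2 [0.432 0.106 0.01 ] [0.557 0.175 0.05 ]
crown 3125 [494.6 140.1] [47.2 46.9] 78.2 [0.469 0.114 0.042] [0.521 0.167 0.05 ]
```

Call:
arm_command(plan=[{"dx": -0.002,"dy": -0.001,"dz": -0.03,"wx": 0,"wy": 0.3,"wz": -0.5,"hand": 1},{"dx": 0,"dy": 0,"dz": -0.035,"wx": 0,"wy": 0,"wz": 0,"hand": 1},{"dx": 0,"dy": 0,"dz": -0.016,"wx": 0,"wy": 0,"wz": 0,"hand": 1},{"dx": 0,"dy": 0,"dz": 0,"wx": 0,"wy": 0,"wz": 0,"hand": 0.3},{"dx": 0,"dy": 0,"dz": 0,"wx": 0,"wy": 0,"wz": 0,"hand": 0.3},{"dx": 0,"dy": 0,"dz": 0,"wx": 0,"wy": 0,"wz": 0,"hand": 0.3},{"dx": 0,"dy": 0,"dz": 0,"wx": 0,"wy": 0,"wz": 0,"hand": 0.3},{"dx": 0,"dy": 0,"dz": 0,"wx": 0,"wy": 0,"wz": 0,"hand": 0.3},{"dx": 0,"dy": 0,"dz": 0,"wx": 0,"wy": 0,"wz": 0,"hand": 0.3},{"dx": 0,"dy": 0,"dz": 0,"wx": 0,"wy": 0,"wz": 0,"hand": 0.3}])

```text
time: 28.05
tool_pos: [0.4997, 0.1412, 0.0065]
orientation: [0.317, 3.111, 0.018]
force: [0.3, -1.0, -0.4]
finger_gap: 0.0456
```

Call:
arm_command(plan=[{"dx": 0,"dy": 0,"dz": 0,"wx": 0,"wy": 0,"wz": 0,"hand": 0.75},{"dx": 0,"dy": 0,"dz": 0,"wx": 0,"wy": 0,"wz": 0,"hand": 0.75},{"dx": 0,"dy": 0,"dz": 0,"wx": 0,"wy": 0,"wz": 0,"hand": 0.75},{"dx": -0.005,"dy": -0.001,"dz": -0.01,"wx": 0,"wy": 0,"wz": 0,"hand": 0.75},{"dx": 0,"dy": 0,"dz": 0,"wx": 0,"wy": 0,"wz": 0,"hand": 0.3},{"dx": 0,"dy": 0,"dz": 0,"wx": 0,"wy": 0,"wz": 0,"hand": 0.3},{"dx": 0,"dy": 0,"dz": 0,"wx": 0,"wy": 0,"wz": 0,"hand": 0.3},{"dx": 0,"dy": 0,"dz": 0,"wx": 0,"wy": 0,"wz": 0,"hand": 0.3},{"dx": 0,"dy": 0,"dz": 0,"wx": 0,"wy": 0,"wz": 0,"hand": 0.3}])

```text
time: 29.18
tool_pos: [0.4943, 0.1405, -0.0042]
orientation: [0.317, 3.112, 0.018]
force: [0.8, 1.2, -0.4]
finger_gap: 0.046
```

Call:
arm_command(plan=[{"dx": 0,"dy": 0,"dz": 0.02,"wx": 0,"wy": 0,"wz": 0,"hand": 0.3},{"dx": 0,"dy": 0,"dz": 0.05,"wx": 0,"wy": 0,"wz": 0,"hand": 0.3},{"dx": 0,"dy": 0,"dz": 0.055,"wx": 0,"wy": 0,"wz": 0,"hand": 0.3},{"dx": 0,"dy": 0,"dz": 0.055,"wx": 0,"wy": 0,"wz": 0,"hand": 0.3},{"dx": 0,"dy": 0,"dz": 0.055,"wx": 0,"wy": 0,"wz": 0,"hand": 0.3},{"dx": 0,"dy": 0,"dz": 0.055,"wx": 0,"wy": 0,"wz": 0,"hand": 0.3},{"dx": 0.004,"dy": 0.02,"dz": 0.04,"wx": 0,"wy": 0,"wz": 2,"hand": 0.3},{"dx": 0.006,"dy": 0.035,"dz": 0.01,"wx": 0,"wy": 0,"wz": 2,"hand": 0.3},{"dx": 0.006,"dy": 0.04,"dz": 0,"wx": 0,"wy": 0,"wz": 2,"hand": 0.3},{"dx": 0.006,"dy": 0.04,"dz": 0,"wx": 0,"wy": 0,"wz": 2,"hand": 0.3}])

```text
time: 30.42
tool_pos: [0.5111, 0.2745, 0.3432]
orientation: [0.101, 3.136, 0.01]
force: [1.3, -0.5, -4.0]
finger_gap: 0.0456
```

Call:
arm_command(plan=[{"dx": 0.006,"dy": 0.035,"dz": 0,"wx": 0,"wy": 0,"wz": 0,"hand": 0.3},{"dx": 0.006,"dy": 0.03,"dz": 0,"wx": 0,"wy": 0,"wz": 0,"hand": 0.3},{"dx": 0,"dy": 0,"dz": -0.02,"wx": 0,"wy": 0,"wz": 0,"hand": 0.3},{"dx": 0,"dy": 0,"dz": -0.02,"wx": 0,"wy": 0,"wz": 0,"hand": 0.3},{"dx": 0,"dy": 0,"dz": -0.012,"wx": 0,"wy": 0,"wz": 0,"hand": 0.3},{"dx": 0,"dy": 0,"dz": 0,"wx": 0,"wy": 0,"wz": 0,"hand": 0.3}])

```text
time: 31.18
tool_pos: [0.5222, 0.3434, 0.2844]
orientation: [-0.096, -3.136, -0.001]
force: [0.1, -0.3, -4.2]
finger_gap: 0.0456
```

Call:
arm_command(plan=[{"dx": 0.002,"dy": 0.005,"dz": -0.012,"wx": 0,"wy": 0,"wz": 0,"hand": 0.3},{"dx": 0,"dy": 0,"dz": 0,"wx": 0,"wy": 0,"wz": 0,"hand": 0.3},{"dx": 0,"dy": 0,"dz": 0,"wx": 0,"wy": 0,"wz": 0,"hand": 0.75},{"dx": 0,"dy": 0,"dz": 0,"wx": 0,"wy": 0,"wz": 0,"hand": 0.75},{"dx": 0,"dy": 0,"dz": 0.02,"wx": 0,"wy": 0,"wz": 0,"hand": 0.75},{"dx": 0,"dy": 0,"dz": 0.04,"wx": 0,"wy": 0,"wz": 0,"hand": 0.75},{"dx": 0,"dy": 0,"dz": 0.04,"wx": 0,"wy": 0,"wz": 0,"hand": 0.75},{"dx": 0,"dy": -0.04,"dz": 0,"wx": 0,"wy": 0,"wz": 0,"hand": 0.75},{"dx": 0,"dy": -0.05,"dz": 0,"wx": 0,"wy": 0,"wz": 0,"hand": 0.75},{"dx": 0,"dy": -0.04,"dz": 0,"wx": 0,"wy": 0,"wz": 0,"hand": 0.75}])

```text
time: 32.42
tool_pos: [0.5245, 0.2173, 0.3816]
orientation: [0.091, 3.133, 0.01]
force: [-0.0, -0.4, -0.8]
finger_gap: 0.0704
```

```bash
python3 - <<'E'
from w import *
st()
for cam in("scene","side"):
    im,d=bot.get_image(cam);P=cloud(cam,d)
    for t in ["block_center","cap_center","collar_center","cup_center","jar_center","wrench_grip","brush_grip"]:
        for r in bot.silhouettes(t,cam)[:3]:
            m=r["region"]&(d>0)
            if r["p"]>.3 and m.sum(): print(cam,t,round(r["p"],2),np.round(r["box"]),np.median(P[m],0).round(3))
    if cam=="scene": save(cv2.resize(im[140:340,110:490],None,fx=2.1,fy=2.1,interpolation=3),"end.png")
s,im,d,P=look("w12");rect(P,d,"top",.40,.62,-.42,-.28,.065,.09)
E
```

```text
t 32.425 [0.5245 0.2173 0.3816] jaw 86.7 z [ 0.007  0.006 -1.   ] q6 -1.19 [-0.  -0.4 -0.8] 0.07043097953146546
scene block_center 0.85 [181. 155. 212. 188.] [ 0.269 -0.296  0.024]
scene block_center 0.72 [148. 208. 175. 247.] [ 0.54  -0.344  0.036]
scene cap_center 0.85 [250. 190. 280. 213.] [0.357 0.002 0.033]
scene cap_center 0.6 [428. 254. 457. 284.] [0.552 0.62  0.047]
scene collar_center 0.69 [444. 268. 463. 282.] [0.575 0.653 0.067]
scene cup_center 0.82 [308. 251. 330. 290.] [0.614 0.228 0.04 ]
scene cup_center 0.73 [207. 249. 289. 314.] [0.712 0.012 0.086]
scene jar_center 0.89 [304. 292. 330. 326.] [0.775 0.241 0.084]
scene jar_center 0.35 [209. 247. 290. 312.] [0.713 0.012 0.086]
scene wrench_grip 0.74 [137. 274. 189. 286.] [ 0.728 -0.28   0.006]
scene brush_grip 0.73 [312. 206. 345. 215.] [0.348 0.236 0.018]
side block_center 0.85 [316. 400. 363. 420.] [ 0.29  -0.305  0.021]
side block_center 0.57 [400. 322. 455. 384.] [ 0.494 -0.355  0.035]
side cap_center 0.63 [163. 153. 196. 160.] [0.494 0.635 0.027]
side cap_center 0.55 [255. 284. 285. 335.] [ 0.335 -0.031  0.031]
side cup_center 0.7 [266. 181. 291. 218.] [0.609 0.218 0.045]
side jar_center 0.66 [298. 156. 320. 193.] [0.738 0.224 0.063]
side wrench_grip 0.6 [408. 260. 477. 306.] [ 0.722 -0.285  0.005]
side brush_grip 0.83 [173. 227. 223. 269.] [0.334 0.27  0.016]
side brush_grip 0.54 [265. 180. 292. 217.] [0.609 0.218 0.045]
top 298 [ 517.4 -346. ] [38.9 52.2] 82.4 [ 0.492 -0.368  0.065] [ 0.544 -0.327  0.081]
```

View pics/end.png

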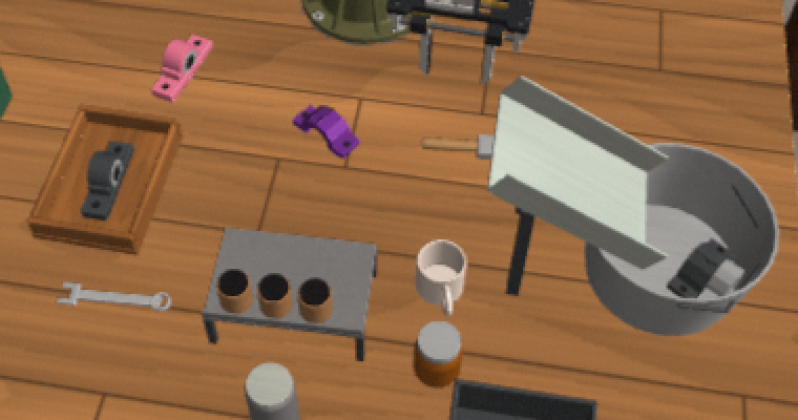

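The final scene shows the block upright in the tray at (107,180), the cap and collar in the bucket at (705,270), the chute empty and the other objects unmoved. Handing in.

```bash
python3 -c "
from h import *
print(bot.finish_job())"
```

```text
the job is handed in; nothing more can be done
None
```

The job is done and handed in. The robot's clock read 32.4 s at the last check, against the 72 s limit.

**What I did**
- **Pillow block:** I drew it about 127 mm out from under the rack by its foot and let go of it on the bench. I then took a fresh hold on the housing and set it down in the tray.
- **Scrap:** I released the split collar and then the bearing cap over the chute. Both slid into the bucket.

**Last checks**
- **Tray:** the block stands on its base near the middle of the tray. Its top measured about 0.080 m, which is the 12 mm floor plus the block's 68 mm height.
- **Bucket and chute:** both scrap parts are visible in the bucket and the chute is empty.
- **Everything else:** the mug, jar, wrench, brush, purple cap and pink block measured where they started, to within the cameras' scatter. The rack and the cartridges on it look unchanged in the picture.
- **Robot:** it is clear of everything.

**What failed or disagreed**
- **Fingertip offset:** the fingertips ended about 26 mm short of the reported TCP. My first two closings on the foot therefore shut just above it. The depth pictures showed the offset, the block had not moved, and I allowed for it in every later grasp.
- **Set-down force:** the downward force did not drop when the block reached the tray floor. I judged the contact from the height, which stopped where expected.
- **Cap grip:** the first hold on the cap was high, so I took it again about 10 mm lower before lifting.
- **Rejected calls:** my first two move calls were refused for missing keys, and nothing moved.

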